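Raise the lab jack until the jar's lid just touches the height gauge

TASK

A blue-lidded sample jar stands on the platform of a small screw lab jack, under the foot of a height gauge. Turn the jack's handwheel by its red handle (clockwise raises the platform) until the jar's lid just touches the gauge's sprung foot and bears lightly on it, without pressing hard, then let go and move clear. Do not touch the jar or the gauge, and leave the other things on the bench where they are.

Things in the scene. Friction and masses are not known exactly. Their poses are not given: they have to be found in the camera images.
- jack: Grey screw lab jack fixed to the bench. Origin on the bench under its handwheel's vertical axis; x axis from the wheel to the platform. Gearbox under the wheel 92x92 mm, 64 mm high. The scissor-lifted platform is centred 200 mm along x. Wheel turned clockwise (seen from above) raises it 8 mm per radian, 50 mm at most; the wheel starts at its lower stop and stays where it is left
- wheel_centre (a point): Centre of the top face of the black horizontal handwheel, on its axis, 87 mm above the bench; wheel 106 mm across. Turning takes 0.15 to 0.2 N m (4 to 5 N at the handle) while the jar rises free; each newton between lid and gauge foot adds 0.008 N m (0.2 N at the handle)
- handle_centre (a point): Centre of the red upright handle on the wheel, 23 mm across, 50 mm tall (89 to 139 mm above the bench), 40 mm from the wheel's axis. It spins freely on its own pin, so it can be held with the gripper kept at one orientation and led round in a circle. At the start it is on the wheel's side away from the platform
- platform_top (a point): Centre of the top face of the steel platform, 150x104x6 mm, at first 75 mm above the bench; rises as the wheel is turned
- jar: White sample jar with a blue screw lid, 64 mm across and 85 mm tall, loose, standing on the middle of the platform. Origin at the centre of its underside
- gauge: Height gauge fixed to the bench. Origin on the bench under the axis of its vertical plunger, below the middle of the platform. Its 16 mm post (319 mm tall) stands 100 mm behind, away from the wheel. A carriage on the post bears a round dial (58 mm, top at most 300 mm up); the plunger below ends in a flat steel foot, 24 mm across. Carriage height varies and is not given: gap from lid to foot at first 22 to 42 mm
- gauge_axis (a point): The same point on the bench, on the plunger's axis. The sprung foot pushes back with 2 N at first touch, then 3 N more for each mm that it is lifted, 9 mm at most; the red pointer on the dial, which faces the wheel, then turns clockwise from the top, 0.25 rad a mm
- ferrule: Bystander: steel pipe ferrule, 50x50x22 mm, loose, origin at the centre of its underside
- coupler: Bystander: tan air coupler, 26x50x26 mm, loose, origin at the centre of its underside
- calculator: Bystander: dark calculator, 112x68x15 mm, loose, origin at the centre of its underside
Not all that is in view belongs to the job. There is more than one size of the jar; the job needs the smallest.

How it is judged:
By the outcome, as a careful person would: the job done as asked, in the order asked, and still so for the second after the job is handed in, with the robot touching nothing.
It also fails if it takes over 58 s, if anything falls off the work surface, if the arm or the gripper's body presses on something with over 40 N, if the wrist force passes 120 N, or if a joint passes its speed limit or range.

ROBOT

A 7-joint arm with a two-finger parallel gripper is mounted at the origin on a cart in front of the work surface, level with it; the furniture and walls round the work are solid. World frame = base frame: x ahead of the robot, y to its left, z up, the work surface at z = 0. Lengths are in m, angles in rad, forces in N, time in s.
With the tool pointing down it reaches from about 0.4 to 0.875 m from the base axis. Payload 19.3 kg.
Tool frame: the origin (TCP) lies on the centre line of the jaws, within the pads' length; the fingertips stand 14 mm ahead of it and the grasp point (between the pads) lies 5 mm behind it; y points along the fingers, x is the direction in which the jaws open and shut, and the axes are right-handed (so a half turn about y gives the same grasp; the last joint's range is limited). The gripper opens to 85 mm and grips with 20 to 120 N. Pads are 22 mm wide; open, the fingers measure 114 mm over their backs; the gripper's body (76 mm by 85 mm) begins 54 mm behind the grasp point. The pads swing forward as they close: fully open they stand 13 mm farther back than shut.
Start: joints at [1.17, 0.521, -0.036, 1.599, 0.021, 1.021, -0.113], TCP at [0.203, -0.591, 0.245] pointing down, gripper open.
Joint ranges: [-2.91, 2.91], [-0.3, 2.13], [-1.5, 1.42], [0.17, 2.43], [-1.26, 4.41], [0.16, 1.93], [-2.52, 2.52]. Speed limits (rad/s): [1.89, 1.89, 2.39, 2.39, 3.01, 3.01, 3.01].

INTERFACE

Orientations are given as [roll, pitch, yaw] about the fixed x, y, z axes, in that order (R = Rz(yaw) Ry(pitch) Rx(roll)).
In Python, from workcell import monitor, grab_frame, workorder gives the robot as it stands.
- The arm moves only by the tool drive_tool, never from a script. Its argument "steps" is one flat list of numbers, 5 for each row, row after row: the finger opening in mm, from 0 to 85.4, then the shift along the world's x, y, z in mm, then the turn about the world's z in degrees. In form: [fingers, tx, ty, tz, twist, fingers, tx, ty, tz, twist, ...]. A call has exactly 5 rows; each row shifts and turns the commanded pose from where the row before left it; what a row does not reach is not made up. A row lasts 1/12 s, in which the tool goes at most 41.7 mm and 7.16 degrees, less where a joint would pass 70% of its speed; a pose out of reach is approached as far as the arm can. A call is refused whole if a number of a shift passes 41.7 or a number of a turn 7.16, either way. A call with a gripper value outside its range is refused whole. The fingers move at their own pace and stop on an object; "grip_force" is the grip in N (left out, the last holds). Time passes only in rows, so rows that do not move let the fingers close, or fill a call up. It gives the time, the measured TCP pose, the force and the opening at its end, in the units of the state.
- monitor.observe(): the state, without advancing time (a new reading comes with each control period).
- grab_frame(name): name is "scene" or "side" or "wrist"; returns a dict with "frame" (400x640x3 uint8, red, green, blue), "vertical_fov" (degrees; the focal length in pixels is half the picture's height over the tangent of half this angle, whatever the lens; pixels are square), "cx", "cy" (the principal point, pixels), "xyz" and "orientation" of the camera in the world. Camera axes: x right, y down, z forward; pixel columns grow to the right and rows downward; lengths in m; the calibration is good to about 2 mm. A picture is of the moment at which its call begins. There is no depth.
- workorder.job_done(): hands the job in, once; it reports no verdict.
The state is a dict: "clock": time; "qpos": joint angles; "qd": joint speeds; "joint_efforts": joint torques, N m; "position": TCP position; "tool_rot": TCP orientation; "force": force on the tool from outside, world axes, zero at the start; "moment": the same for the moment, N m; "grip_width": finger opening in m.
Only numpy, scipy, OpenCV 4.12 (cv2) and the standard library are available. Lean on these libraries where they do the work, as an engineer would, in place of code of your own. Each camera call takes 0.05 s, during which the arm holds its last target. There are 200 camera calls.

## Working session

There is one attempt and no reset: what is moved stays moved. The work goes in short steps, Python scripts to look and compute and a tool call to move; the robot and the scene stay as the last step left them, time stands still between calls to the robot, and variables do not carry over. Pictures are saved under pics/ and viewed, about 8 in all and at most 12, crops included, and the job is handed in when it is done.

Besides the shell and the picture viewer there is one more tool, called after "Request:" as name(argument=value, ...) on one line, values as JSON. drive_tool: Moves the arm, as the interface text tells. Its arguments: {"type":"object","properties":{"steps":{"type":"array"},"grip_force":{"type":"number"}},"required":["steps"]}

```bash
mkdir -p pics; cat > h.py <<'E'
import numpy as np, cv2
from scipy.spatial.transform import Rotation as R
from workcell import monitor, grab_frame, workorder
def shot(n,f):
    g=grab_frame(n); cv2.imwrite('pics/'+f,g['frame'][:,:,::-1]); return g
def cam(g):
    o=np.array(g['orientation']); 
    M=o if o.shape==(3,3) else (R.from_euler('xyz',o).as_matrix() if o.size==3 else R.from_quat(o).as_matrix())
    return M,np.array(g['xyz']),200/np.tan(np.radians(g['vertical_fov'])/2)
def onz(g,u,v,z):
    M,p,f=cam(g); d=M@np.array([(u-g['cx'])/f,(v-g['cy'])/f,1]); return p+d*(z-p[2])/d[2]
def proj(g,P):
    M,p,f=cam(g); c=M.T@(np.array(P)-p); return c[0]/c[2]*f+g['cx'],c[1]/c[2]*f+g['cy']
E
python3 - <<'E'
from h import *
import pickle
G={n:shot(n,n+'0.png') for n in('scene','side','wrist')}
pickle.dump(G,open('g0.pkl','wb'))
for n,g in G.items(): print(n,{k:v for k,v in g.items() if k!='frame'})
print(monitor.observe())
a=np.vstack([G['scene']['frame'],G['side']['frame']]); cv2.imwrite('pics/both.png',cv2.resize(a,(480,600))[:,:,::-1])
E
```

```text
scene {'vertical_fov': 56.355180684836625, 'cx': 321.9996667983991, 'cy': 200.65104309114017, 'xyz': array([0.0898493 , 0.18829539, 0.67828367]), 'orientation': array([-2.34015346,  0.01936302, -2.36291514])}
side {'vertical_fov': 56.969145804479126, 'cx': 324.5364717910753, 'cy': 201.78950525610074, 'xyz': array([0.30720829, 0.47448425, 0.52352109]), 'orientation': array([-2.07842819, -0.00296712, -2.80381118])}
wrist {'vertical_fov': 68.5031874185743, 'cx': 317.84402123958415, 'cy': 201.48979860839196, 'xyz': array([ 0.26929405, -0.56771368,  0.37337722]), 'orientation': array([ 2.86727829e+00, -7.97236832e-06, -1.24078136e+00])}
{'clock': 0.15, 'qpos': array([ 1.16979428,  0.52188636, -0.03633738,  1.59986102,  0.02120477,
        1.02109815, -0.11277866]), 'qd': array([-9.28221413e-05, -2.06287037e-03, -1.86842069e-03, -1.76065272e-03,
        4.52612458e-04,  1.91341635e-03,  1.13602348e-03]), 'joint_efforts': array([-5.11980779e-04, -9.27393723e+01,  1.97942935e+00, -3.70061874e+01,
        1.78214523e-02,  6.43293213e-03, -1.49847365e-04]), 'position': array([ 0.20290159, -0.59089796,  0.2448578 ]), 'tool_rot': array([-1.57085331e+00,  8.65928377e-04, -1.23997444e+00]), 'force': array([ 0.33201878, -0.48199076, -0.01324338]), 'moment': array([ 0.01936557, -0.03507818,  0.04647324]), 'grip_width': 0.08563846899712749}
```

View pics/scene0.png

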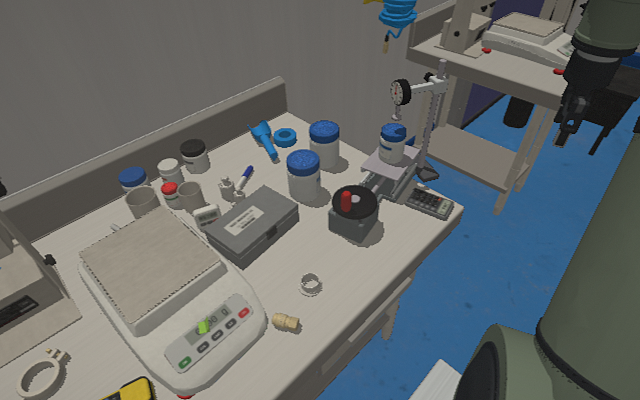

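View pics/side0.png

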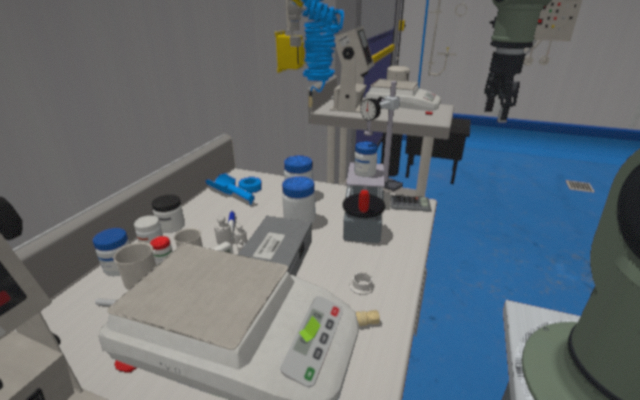

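```bash
python3 - <<'E'
from h import *
import pickle
G=pickle.load(open('g0.pkl','rb'))
a=G['scene']['frame'][60:250,320:470]; b=G['side']['frame'][75:255,325:445]
a=cv2.resize(a,None,fx=3,fy=3,interpolation=2); b=cv2.resize(b,(int(120*3.1667),570),interpolation=2)
cv2.imwrite('pics/crop0.png',np.hstack([a,b[:, :350]])[:,:,::-1])
for u,v in((357,203),(355,200)): print('wheelc',onz(G['scene'],u,v,.087))
def seg(n):
    f=G[n]['frame'].astype(int); m=(f[...,0]>110)&(f[...,1]<60)&(f[...,2]<60); m[:,:330]=0; m[:, 400:]=0;m[:150]=0;m[260:]=0
    ys,xs=np.nonzero(m); return xs.min(),xs.max(),ys.min(),ys.max(),xs.mean(),ys.mean()
L=[]
for n in('scene','side'):
    s=seg(n); print(n,s)
    M,p,f=cam(G[n]); g=G[n]; d=M@np.array([(s[4]-g['cx'])/f,(s[5]-g['cy'])/f,1]); L.append((p,d/np.linalg.norm(d)))
    print(onz(g,s[4],s[5],.114))
A=sum(np.eye(3)-np.outer(d,d) for p,d in L); bb=sum((np.eye(3)-np.outer(d,d))@p for p,d in L); print(np.linalg.solve(A,bb))
E
```

```text
wheelc [ 0.46421462 -0.28730013  0.087     ]
wheelc [ 0.47388134 -0.2915661   0.087     ]
scene (np.int64(342), np.int64(350), np.int64(191), np.int64(197), np.float64(345.7111111111111), np.float64(193.73333333333332))
[ 0.48432128 -0.27062811  0.114     ]
side (np.int64(360), np.int64(367), np.int64(190), np.int64(205), np.float64(362.71604938271605), np.float64(195.66666666666666))
[ 0.47511728 -0.27882984  0.114     ]
[ 0.47214539 -0.2580288   0.12722835]
```

View pics/crop0.png

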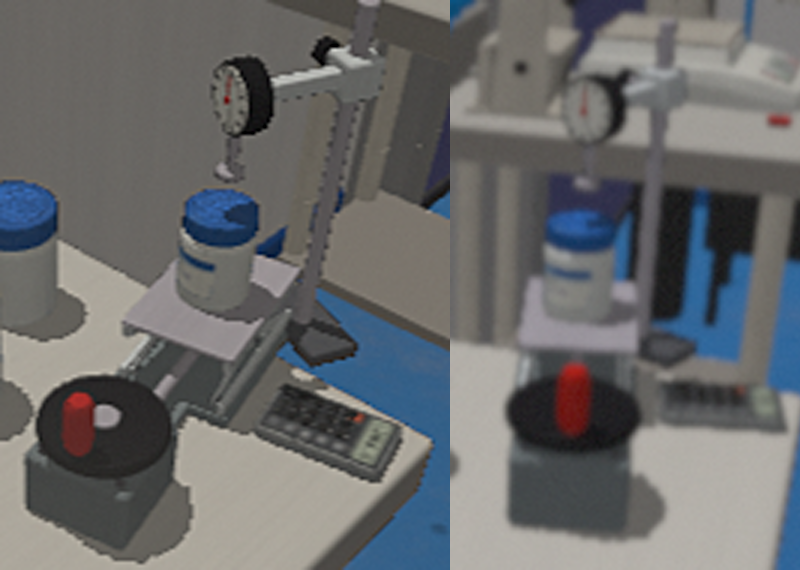

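```bash
python3 - <<'E'
from h import *
import pickle
from scipy.optimize import least_squares as LS
G=pickle.load(open('g0.pkl','rb'))
sc=lambda u,v:(320+u/3,60+v/3); si=lambda u,v:(325+(u-450)/3.1667,75+v/3.1667)
O=[('scene',-.04,.139,sc(78,400)),('scene',-.04,.089,sc(78,449)),('scene',0,.087,sc(104,423)),('scene',.2,.160,sc(220,210)),('scene',.2,None,sc(229,173)),
('side',-.04,.139,si(574,369)),('side',-.04,.089,si(574,430)),('side',0,.087,si(573,408)),('side',.2,.160,si(581,222)),('side',.2,None,si(587,184))]
def r(q):
    x,y,a,z=q; return np.concatenate([np.array(proj(G[n],[x+d*np.cos(a),y+d*np.sin(a),z if h is None else h]))-uv for n,d,h,uv in O])
s=LS(r,[.47,-.29,-.8,.19],loss='soft_l1'); print(s.x,np.degrees(s.x[2])); print(s.fun.reshape(-1,2).round(1))
x,y,a,z=s.x; print('handle',x-.04*np.cos(a),y-.04*np.sin(a),'plat',x+.2*np.cos(a),y+.2*np.sin(a))
E
```

```text
[ 0.47443229 -0.2907109  -1.34773444  0.1961524 ] -77.21949540732301
[[ 0.6  0.4]
 [ 0.   0.6]
 [-0.1 -0.9]
 [ 1.   0.2]
 [-0.2 -0.3]
 [ 0.3  0.4]
 [-0.9  0.2]
 [-0.2 -0.5]
 [ 0.3  0.7]
 [-0.9  0.2]]
handle 0.4655836200309056 -0.25170191161483013 plat 0.5186756235695597 -0.48575583523127275
```

```bash
python3 - <<'E'
from h import *
import pickle
G=pickle.load(open('g0.pkl','rb'))
def tri(a,b):
    A=np.zeros((3,3));B=np.zeros(3)
    for n,(u,v) in(('scene',a),('side',b)):
        g=G[n];M,p,f=cam(g);d=M@np.array([(u-g['cx'])/f,(v-g['cy'])/f,1]);d/=np.linalg.norm(d);P=np.eye(3)-np.outer(d,d);A+=P;B+=P@p
    return np.linalg.solve(A,B)
print('jar1 lid',tri((303,158),(298,185)),'jar2 lid',tri((324,128),(298,161)))
# width in px -> diameter
for n,u in(('scene',(287,320)),('side',(282,315))):
    print(n,[onz(G[n],x,160 if n=='scene' else 187,.12) for x in u])
print('coupler',onz(G['scene'],286,322,.013),'ferrule',onz(G['scene'],310,285,.01))
w=np.array([.4744,-.2907]);
for k in range(0,32):
    if k%6==0: print('circ',k*.15,(w+.04*np.array([np.cos(1.794-.15*k),np.sin(1.794-.15*k)])).round(3))
E
```

```text
jar1 lid [ 0.65124976 -0.29914305  0.10570516] jar2 lid [ 0.70333889 -0.42607718  0.11218034]
scene [array([ 0.66394507, -0.25709038,  0.12      ]), array([ 0.60545437, -0.31199473,  0.12      ])]
side [array([ 0.66808992, -0.24526142,  0.12      ]), array([ 0.59274438, -0.27222447,  0.12      ])]
coupler [ 0.3963673 -0.005492   0.013    ] ferrule [ 0.42418672 -0.09645586  0.01      ]
circ 0.0 [ 0.466 -0.252]
circ 0.8999999999999999 [ 0.499 -0.26 ]
circ 1.7999999999999998 [ 0.514 -0.291]
circ 2.6999999999999997 [ 0.499 -0.322]
circ 3.5999999999999996 [ 0.465 -0.33 ]
circ 4.5 [ 0.438 -0.308]
```

Request:
drive_tool(steps=[60,20,26,0,0,60,22,28,0,0,60,22,28,0,0,60,22,28,0,0,60,22,28,0,0], grip_force=30)

```text
clock: 0.57
position: [0.3116, -0.4516, 0.2452]
tool_rot: [-1.571, 0.0, -1.24]
force: [2.1, -1.1, -0.4]
grip_width: 0.0598
```

Request:
drive_tool(steps=[55,22,28,0,0,55,22,28,0,0,55,22,28,0,0,55,22,28,0,0,55,22,28,0,0])

```text
clock: 0.98
position: [0.4217, -0.3116, 0.2453]
tool_rot: [-1.571, 0.0, -1.24]
force: [0.3, -0.9, -0.2]
grip_width: 0.055
```

Request:
drive_tool(steps=[52,22,28,0,0,52,22,28,0,0,52,1,5,0,0,52,0,0,0,0,52,0,0,0,0])

```text
clock: 1.4
position: [0.4657, -0.2523, 0.2451]
tool_rot: [-1.571, 0.0, -1.239]
force: [-1.1, -0.4, -0.5]
grip_width: 0.052
```

```bash
python3 - <<'E'
from h import *
g=shot('wrist','w1.png')
for P in([.4656,-.2517,.139],[.4656,-.2517,.089],[.4744,-.2907,.087],[.5187,-.4858,.16]): print(P,np.round(proj(g,P),1))
E
```

```text
[0.4656, -0.2517, 0.139] [317.5 206.3]
[0.4656, -0.2517, 0.089] [317.5 191.9]
[0.4744, -0.2907, 0.087] [356.9 195.6]
[0.5187, -0.4858, 0.16] [619.7 245.1]
```

View pics/w1.png

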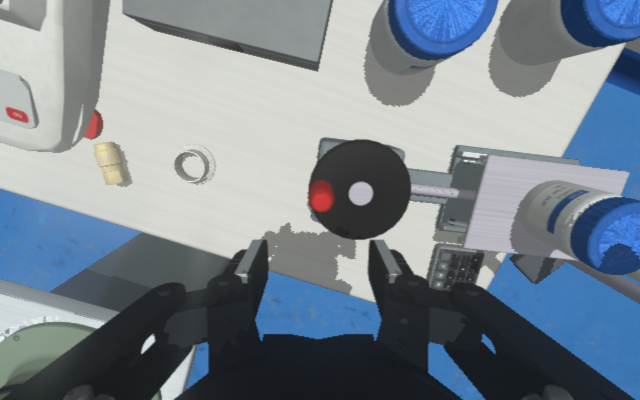

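```bash
python3 - <<'E'
from h import *
g=grab_frame('wrist'); f=g['frame'].astype(int)
m=((f[...,0]>90)&(f[...,1]<50)&(f[...,2]<50)).astype(np.uint8); m[:,:290]=0;m[:,360:]=0
ys,xs=np.nonzero(m); print(xs.min(),xs.max(),ys.min(),ys.max(),xs.mean(),ys.mean())
hc=[(xs.min()+xs.max())/2]
print('mid of silhouette at z .114',onz(g,xs.mean(),ys.mean(),.114),'top at .139',onz(g,xs.mean(),ys.max()-13,.139))
for uv in((360.5,190),(360,193)): print('wheel',onz(g,*uv,.087))
cv2.imwrite('pics/w1c.png',cv2.resize(f[130:250,295:425].astype(np.uint8),None,fx=5,fy=5,interpolation=2)[:,:,::-1])
E
```

```text
313 333 181 211 327.8888888888889 195.16161616161617
mid of silhouette at z .114 [ 0.47125575 -0.26038891  0.114     ] top at .139 [ 0.47479677 -0.2582409   0.139     ]
wheel [ 0.48057349 -0.29277178  0.087     ]
wheel [ 0.47751478 -0.29341401  0.087     ]
```

View pics/w1c.png

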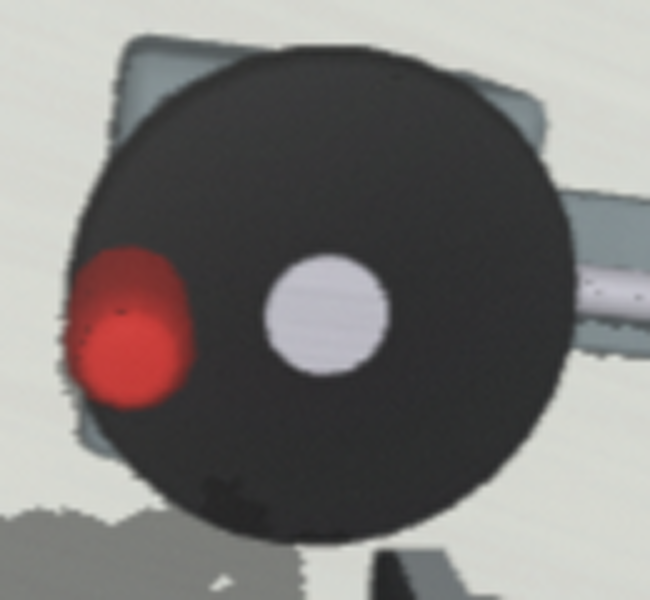

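```bash
cat > fit.py <<'E'
from h import *
import pickle
from scipy.optimize import least_squares as LS
G=pickle.load(open('g0.pkl','rb'))
g=grab_frame('wrist'); G['wrist']=g
sc=lambda u,v:(320+u/3,60+v/3); si=lambda u,v:(325+(u-450)/3.1667,75+v/3.1667); w=lambda u,v:(295+u/5,130+v/5)
# wheel rim: extents left,right,top,bottom
RIM=[('scene',.081,(37/3+320,171/3+320,376/3+60,None)),('side',.081,((507-450)/3.1667+325,(640-450)/3.1667+325,None,None)),('wrist',.087,(295+70/5,295+577/5,130+45/5,130+545/5))]
O=[('scene',-.04,.139,sc(78,400)),('scene',.2,.160,sc(220,210)),('side',-.04,.139,si(574,369)),('side',.2,.160,si(581,222)),('wrist',-.04,.139,w(130,345)),('wrist',-.04,.089,w(130,303)),
('scene',.2,None,sc(229,173)),('side',.2,None,si(587,184))]
N=['scene','side','wrist']; T=np.linspace(0,2*np.pi,200)
def r(q,full=False):
    x,y,a,z=q[:4]; e=[]
    off={n:q[4+3*i:7+3*i] for i,n in enumerate(N)}
    for n,d,h,uv in O: e+=list(np.array(proj(G[n],np.array([x+d*np.cos(a),y+d*np.sin(a),z if h is None else h])+off[n]))-uv)
    for n,h,ex in RIM:
        for hh in (h,):
            u,v=proj(G[n],(np.c_[x+.053*np.cos(T),y+.053*np.sin(T),0*T+.087]+off[n]).T) if 0 else np.array([proj(G[n],np.array([x+.053*np.cos(t),y+.053*np.sin(t),.087])+off[n]) for t in T[::4]]).T
            for val,m in zip((u.min(),u.max(),v.min(),v.max()),ex): e.append(0 if m is None else val-m)
    return np.r_[np.array(e),q[4:]/.002]
s=LS(r,np.r_[.474,-.291,-1.34,.196,np.zeros(9)],loss='soft_l1')
print(s.x[:4].round(4),np.degrees(s.x[2])); print(s.fun[:16].reshape(-1,2).round(1)); print(s.fun[16:28].round(1)); print((s.x[4:]*1e3).round(1))
x,y,a=s.x[:3]; print('handle',x-.04*np.cos(a),y-.04*np.sin(a))
E
python3 fit.py
```

```text
[ 0.4766 -0.2932 -1.3517  0.1957] -77.44899875289887
[[ 0.2 -0.1]
 [ 0.9  0.2]
 [ 0.  -0.2]
 [ 0.4  0.3]
 [ 0.2  2.2]
 [-0.4 -2.8]
 [-0.4 -0.1]
 [-0.8  0. ]]
[-1.3  0.7 -1.   0.  -1.4  0.5  0.   0.  -1.4  1.  -0.3  0.5]
[-0.   1.  -1.3 -1.  -0.3  0.   1.1 -0.6 -5.1]
handle 0.467905220711287 -0.2541140460846558
```

Request:
drive_tool(steps=[52,2,-2,-20,0,52,0,0,-30,0,52,0,0,-30,0,52,0,0,-30,0,52,0,0,-20,0])

```text
clock: 1.97
position: [0.4666, -0.2548, 0.113]
tool_rot: [-1.572, 0.001, -1.242]
force: [0.6, 0.0, -0.3]
grip_width: 0.0518
```

Request:
drive_tool(steps=[35,0,0,-2,0,28,0,0,0,0,26,0,0,0,0,24,0,0,0,0,15,0,0,0,0])

```text
clock: 2.38
position: [0.4685, -0.2543, 0.1149]
tool_rot: [-1.569, -0.001, -1.24]
force: [-2.1, 1.7, 7.1]
grip_width: 0.0217
```

Request:
drive_tool(steps=[15,0,0,0,0,15,0,0,0,0,15,0,0,0,0,15,0,0,0,0,15,0,0,0,0])

```text
clock: 2.8
position: [0.4685, -0.2543, 0.1149]
tool_rot: [-1.569, -0.001, -1.24]
force: [-2.5, 3.3, 7.6]
grip_width: 0.0222
```

```bash
python3 - <<'E'
from h import *
shot('wrist','w2.png'); s=monitor.observe(); print(s['position'],s['force'],s['moment'],s['grip_width'])
E
```

```text
[ 0.46846554 -0.25429465  0.11487981] [-1.89286953  1.84294817  7.26363708] [0.54453925 0.51312576 0.03998531] 0.022294126741110816
```

View pics/w2.png

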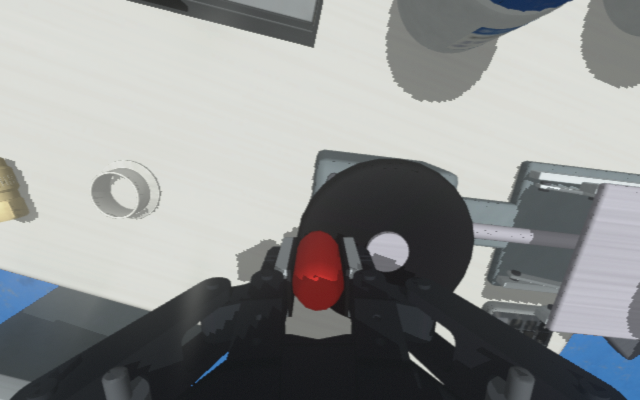

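```bash
python3 - <<'E'
import numpy as np
a=np.radians(102.3)-.1367*np.arange(31); P=np.round(np.c_[np.cos(a),np.sin(a)]*39.8,1)
D=np.round(np.diff(P,axis=0),1)
for i in range(0,30,5): print([float(v) for r in D[i:i+5] for v in (15,r[0],r[1],0,0)], (P[i+5]/1e3+[.4766,-.2932]).round(4))
E
```

```text
[15.0, 5.4, 0.8, 0.0, 0.0, 15.0, 5.4, 0.0, 0.0, 0.0, 15.0, 5.4, -0.7, 0.0, 0.0, 15.0, 5.3, -1.4, 0.0, 0.0, 15.0, 5.0, -2.1, 0.0, 0.0] [ 0.4946 -0.2577]
[15.0, 4.7, -2.8, 0.0, 0.0, 15.0, 4.2, -3.4, 0.0, 0.0, 15.0, 3.7, -3.9, 0.0, 0.0, 15.0, 3.2, -4.4, 0.0, 0.0, 15.0, 2.6, -4.8, 0.0, 0.0] [ 0.513 -0.277]
[15.0, 1.8, -5.1, 0.0, 0.0, 15.0, 1.2, -5.3, 0.0, 0.0, 15.0, 0.4, -5.5, 0.0, 0.0, 15.0, -0.3, -5.4, 0.0, 0.0, 15.0, -1.1, -5.3, 0.0, 0.0] [ 0.515  -0.3036]
[15.0, -1.8, -5.2, 0.0, 0.0, 15.0, -2.4, -4.8, 0.0, 0.0, 15.0, -3.1, -4.5, 0.0, 0.0, 15.0, -3.7, -4.0, 0.0, 0.0, 15.0, -4.2, -3.4, 0.0, 0.0] [ 0.4998 -0.3255]
[15.0, -4.6, -2.9, 0.0, 0.0, 15.0, -5.0, -2.2, 0.0, 0.0, 15.0, -5.2, -1.5, 0.0, 0.0, 15.0, -5.4, -0.8, 0.0, 0.0, 15.0, -5.4, 0.0, 0.0, 0.0] [ 0.4742 -0.3329]
[15.0, -5.4, 0.7, 0.0, 0.0, 15.0, -5.3, 1.4, 0.0, 0.0, 15.0, -5.0, 2.1, 0.0, 0.0, 15.0, -4.6, 2.8, 0.0, 0.0, 15.0, -4.3, 3.4, 0.0, 0.0] [ 0.4496 -0.3225]
```

Request:
drive_tool(steps=[15,5.4,0.8,0,0,15,5.4,0,0,0,15,5.4,-0.7,0,0,15,5.3,-1.4,0,0,15,5,-2.1,0,0])

```text
clock: 3.27
position: [0.4949, -0.2576, 0.1148]
tool_rot: [-1.57, -0.001, -1.24]
force: [-4.3, 2.3, 7.4]
grip_width: 0.0222
```

Request:
drive_tool(steps=[15,4.7,-2.8,0,0,15,4.2,-3.4,0,0,15,3.7,-3.9,0,0,15,3.2,-4.4,0,0,15,2.6,-4.8,0,0])

```text
clock: 3.68
position: [0.5134, -0.2768, 0.1149]
tool_rot: [-1.57, -0.001, -1.24]
force: [-3.7, 4.0, 6.9]
grip_width: 0.022
```

Request:
drive_tool(steps=[15,1.8,-5.1,0,0,15,1.2,-5.3,0,0,15,0.4,-5.5,0,0,15,-0.3,-5.4,0,0,15,-1.1,-5.3,0,0])

```text
clock: 4.1
position: [0.5157, -0.3032, 0.1149]
tool_rot: [-1.569, -0.001, -1.24]
force: [-0.6, 5.2, 4.8]
grip_width: 0.0225
```

Request:
drive_tool(steps=[15,-1.8,-5.2,0,0,15,-2.4,-4.8,0,0,15,-3.1,-4.5,0,0,15,-3.7,-4,0,0,15,-4.2,-3.4,0,0])

```text
clock: 4.52
position: [0.501, -0.3253, 0.115]
tool_rot: [-1.568, -0.002, -1.239]
force: [3.8, 3.9, 0.4]
grip_width: 0.0219
```

Request:
drive_tool(steps=[15,-4.6,-2.9,0,0,15,-5,-2.2,0,0,15,-5.2,-1.5,0,0,15,-5.4,-0.8,0,0,15,-5.4,0,0,0])

```text
clock: 4.93
position: [0.4753, -0.3333, 0.115]
tool_rot: [-1.568, -0.003, -1.24]
force: [5.5, -0.5, -0.6]
grip_width: 0.0223
```

```bash
python3 - <<'E'
from h import *
a=shot('scene','s2.png')['frame']; b=shot('side','d2.png')['frame']; c=shot('wrist','w3.png')['frame']
t=[cv2.resize(a[50:250,300:500],(400,400),interpolation=2),cv2.resize(b[75:275,300:500],(400,400),interpolation=2)]
cv2.imwrite('pics/m2.png',np.hstack(t)[:,:,::-1])
E
```

```text
(no output)
```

View pics/m2.png

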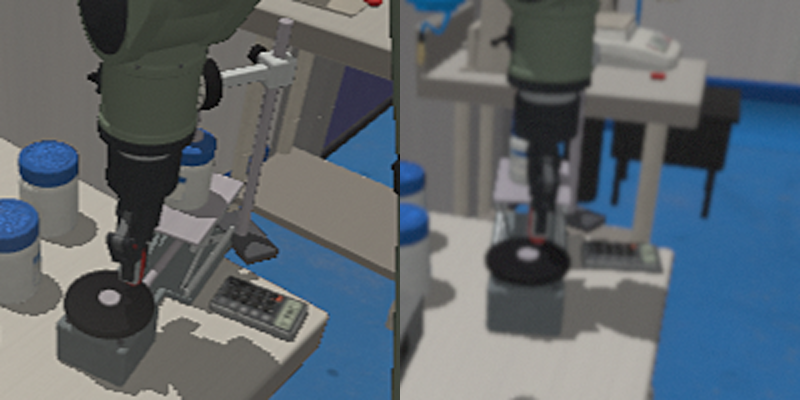

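Request:
drive_tool(steps=[15,-5.4,0.7,0,0,15,-5.3,1.4,0,0,15,-5,2.1,0,0,15,-4.6,2.8,0,0,15,0,0,0,0])

```text
clock: 5.5
position: [0.4544, -0.3263, 0.1149]
tool_rot: [-1.569, -0.002, -1.24]
force: [-1.8, -1.4, 8.6]
grip_width: 0.0217
```

Request:
drive_tool(steps=[15,0,0,0,0,30,0,0,0,0,40,0,0,0,0,52,0,0,0,0,52,0,0,5,0])

```text
clock: 5.92
position: [0.4535, -0.3255, 0.1179]
tool_rot: [-1.572, 0.001, -1.24]
force: [-0.4, 0.0, -0.1]
grip_width: 0.0522
```

Request:
drive_tool(steps=[52,0,0,35,0,52,0,0,40,0,52,-15,0,30,0,52,-38,0,10,0,52,-38,0,0,0])

```text
clock: 6.33
position: [0.3632, -0.3259, 0.2361]
tool_rot: [-1.568, -0.004, -1.239]
force: [-0.5, -1.6, -0.9]
grip_width: 0.0522
```

Request:
drive_tool(steps=[52,-38,0,0,0,52,-38,0,0,0,52,-38,0,0,0,52,-20,0,0,0,52,0,0,0,0])

```text
clock: 6.75
position: [0.2248, -0.3257, 0.2338]
tool_rot: [-1.572, 0.0, -1.244]
force: [0.9, -0.9, 0.7]
grip_width: 0.0519
```

```bash
python3 - <<'E'
from h import *
from scipy.optimize import least_squares as LS
import pickle
P=np.array([[.4685,-.2543],[.4949,-.2576],[.5134,-.2768],[.5157,-.3032],[.501,-.3253],[.4753,-.3333]])
s=LS(lambda q:np.hypot(P[:,0]-q[0],P[:,1]-q[1])-q[2],[.4766,-.2932,.04]); print(s.x,s.fun)
G={n:shot(n,n+'3.png') for n in('scene','side')}; pickle.dump(G,open('g3.pkl','wb'))
G0=pickle.load(open('g0.pkl','rb'))
for n,(x,y) in(('scene',(385,70)),('side',(355,92))):
    d=np.abs(G[n]['frame'].astype(int)-G0[n]['frame'])[y:y+55,x:x+32].max(2)
    print(n,'dial region diff rows',d.max(1))
a=lambda F,x,y:cv2.resize(F['frame'][y:y+100,x:x+66],(396,600),interpolation=2)
cv2.imwrite('pics/m3.png',np.hstack([a(G['scene'],375,70),a(G['side'],340,90)])[:,:,::-1])
E
```

```text
[ 0.47698585 -0.29334754  0.03997472] [-1.57403556e-05  1.03225329e-05  2.29256167e-05 -2.65480745e-05
 -4.24530332e-06  1.32856504e-05]
scene dial region diff rows [  6   7   6   6   6   6   5   7   6   6   7   7   5   8   6   8   7   7
   7   9   6   7   6   6   8   8   6   9   6   7   6  10   7   8   5   5
   6   6   6   5   7  13  55  79  66  76  79  84  90  90  89  85  85  96
 104]
side dial region diff rows [  6   6   4   6   5   5   4   6   7   4   5   7   4   6   9   6   8   9
   9   7   6   5   4   4   5   5   6   5   5   4   4   6   5   6   5   5
   4   7  27  62  80  85  88  86  81  73  54  33  29  54  80 104 109 107
  99]
```

View pics/m3.png

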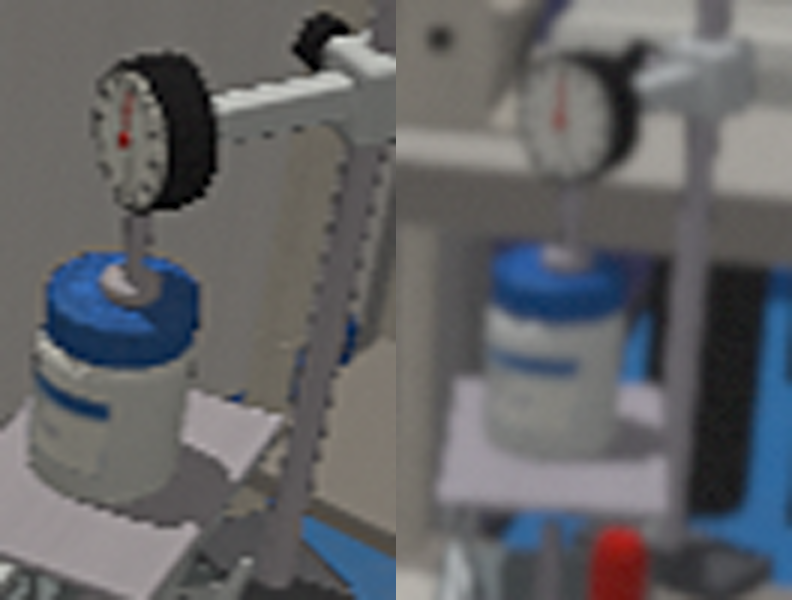

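Request:
drive_tool(steps=[52,30,0,0,0,52,40,0,0,0,52,40,0,0,0,52,40,0,0,0,52,40,0,0,0])

```text
clock: 7.27
position: [0.4219, -0.3248, 0.2333]
tool_rot: [-1.57, 0.0, -1.239]
force: [-0.5, -0.1, 0.4]
grip_width: 0.0517
```

Request:
drive_tool(steps=[52,35,0,0,0,52,0,0,-20,0,52,0,0,-35,0,52,0,0,-35,0,52,0,0,-25,0])

```text
clock: 7.68
position: [0.4544, -0.3243, 0.1156]
tool_rot: [-1.571, 0.002, -1.238]
force: [0.0, 0.3, -0.4]
grip_width: 0.0518
```

Request:
drive_tool(steps=[40,0,0,-3,0,30,0,0,0,0,15,0,0,0,0,15,0,0,0,0,15,0,0,0,0])

```text
clock: 8.1
position: [0.4545, -0.3258, 0.1163]
tool_rot: [-1.569, -0.001, -1.24]
force: [5.0, -0.6, -14.3]
grip_width: 0.0221
```

Request:
drive_tool(steps=[15,-2.1,1.6,0,0,15,-2.1,1.7,0,0,15,-2,1.8,0,0,15,0,0,0,0,15,0,0,0,0])

```text
clock: 8.52
position: [0.4483, -0.3204, 0.1162]
tool_rot: [-1.569, -0.001, -1.24]
force: [4.3, 2.1, -10.2]
grip_width: 0.022
```

Request:
drive_tool(steps=[30,0,0,0,0,40,0,0,0,0,52,0,0,0,0,52,0,0,10,0,52,0,0,35,0])

```text
clock: 8.93
position: [0.4458, -0.3196, 0.158]
tool_rot: [-1.575, 0.005, -1.24]
force: [-0.2, -0.5, -0.0]
grip_width: 0.0518
```

Request:
drive_tool(steps=[52,0,0,40,0,52,-20,0,35,0,52,-40,0,0,0,52,-40,0,0,0,52,-40,0,0,0])

```text
clock: 9.35
position: [0.3061, -0.3204, 0.2365]
tool_rot: [-1.57, -0.002, -1.24]
force: [-0.6, -1.5, -0.2]
grip_width: 0.052
```

Request:
drive_tool(steps=[52,-40,0,0,0,52,-40,0,0,0,52,0,0,0,0,52,0,0,0,0,52,0,0,0,0])

```text
clock: 9.77
position: [0.2281, -0.321, 0.2362]
tool_rot: [-1.57, -0.002, -1.24]
force: [1.3, 0.3, 0.4]
grip_width: 0.0521
```

```bash
cat > chk.py <<'E'
from h import *
import pickle,sys
G={n:shot(n,n+sys.argv[1]+'.png') for n in('scene','side')}; pickle.dump(G,open('g%s.pkl'%sys.argv[1],'wb'))
G0=pickle.load(open('g0.pkl','rb')); 
# dial ROI: red pointer; foot stem ROI
for n,(x0,x1,y0,y1) in(('scene',(388,402,78,107)),('side',(358,376,97,122))):
    f,f0=[q[n]['frame'].astype(float)[y0:y1,x0:x1] for q in(G,G0)]
    print(n,'diff max',np.abs(f-f0).max(),'n>15',(np.abs(f-f0).max(2)>15).sum(), end=' ')
    for F in(f0,f):
        w=np.clip(F[...,0]-F[...,1:].max(2)-15,0,None); yy,xx=np.mgrid[y0:y1,x0:x1]
        print('red cen',(w*xx).sum()/w.sum(),(w*yy).sum()/w.sum(),end=' | ')
    print()
print(monitor.observe()['position'])
E
python3 chk.py 4
```

```text
scene diff max 14.0 n>15 0 red cen 395.4223433242507 91.26430517711172 | red cen 395.4162561576355 91.0295566502463 | 
side diff max 6.0 n>15 0 red cen 366.7352941176471 108.75490196078431 | red cen 366.7196261682243 108.71028037383178 | 
[ 0.22859701 -0.32068533  0.23563587]
```

Request:
drive_tool(steps=[52,30,0,0,0,52,40,0,0,0,52,40,0,0,0,52,40,0,0,0,52,40,0,0,0])

```text
clock: 10.28
position: [0.4204, -0.3197, 0.2351]
tool_rot: [-1.571, 0.0, -1.239]
force: [-0.7, -0.3, 0.7]
grip_width: 0.052
```

Request:
drive_tool(steps=[52,29.5,0.3,0,0,52,0,0,-20,0,52,0,0,-40,0,52,0,0,-40,0,52,0,0,-20,0])

```text
clock: 10.7
position: [0.4467, -0.3185, 0.1111]
tool_rot: [-1.573, 0.004, -1.238]
force: [-1.0, 0.3, -0.3]
grip_width: 0.0521
```

Request:
drive_tool(steps=[40,0,0,0,0,30,0,0,0,0,15,0,0,0,0,15,0,0,0,0,15,0,0,0,0])

```text
clock: 11.12
position: [0.448, -0.3204, 0.1165]
tool_rot: [-1.569, -0.002, -1.24]
force: [4.4, 0.5, -6.5]
grip_width: 0.0225
```

Request:
drive_tool(steps=[15,-2,2,0,0,15,-1.6,1.9,0,0,15,-0.4,0.5,0,0,15,0,0,0,0,15,0,0,0,0])

```text
clock: 11.53
position: [0.4444, -0.3161, 0.1165]
tool_rot: [-1.568, -0.002, -1.24]
force: [6.1, -0.1, -7.8]
grip_width: 0.0217
```

Request:
drive_tool(steps=[30,0,0,0,0,40,0,0,0,0,52,0,0,0,0,52,0,0,10,0,52,0,0,35,0])

```text
clock: 11.95
position: [0.4413, -0.3148, 0.158]
tool_rot: [-1.575, 0.005, -1.24]
force: [0.0, -0.3, 0.4]
grip_width: 0.0518
```

Request:
drive_tool(steps=[52,0,0,40,0,52,-20,0,35,0,52,-40,0,0,0,52,-40,0,0,0,52,-40,0,0,0])

```text
clock: 12.37
position: [0.3015, -0.3156, 0.2365]
tool_rot: [-1.57, -0.001, -1.24]
force: [-0.8, -0.5, -0.6]
grip_width: 0.0522
```

Request:
drive_tool(steps=[52,-40,0,0,0,52,-40,0,0,0,52,0,0,0,0,52,0,0,0,0,52,0,0,0,0])

```text
clock: 12.78
position: [0.2235, -0.3162, 0.2361]
tool_rot: [-1.57, -0.001, -1.24]
force: [-0.5, 0.3, 0.2]
grip_width: 0.0523
```

```bash
python3 chk.py 5
```

```text
scene diff max 39.0 n>15 17 red cen 395.4223433242507 91.26430517711172 | red cen 395.1823899371069 90.68972746331237 | 
side diff max 18.0 n>15 6 red cen 366.7352941176471 108.75490196078431 | red cen 366.3863636363636 108.1590909090909 | 
[ 0.22409599 -0.3159615   0.23562668]
```

```bash
python3 - <<'E'
from h import *
import pickle
rows=[]
for n,x,y in(('scene',384,74),('side',354,93)):
    rows.append(np.hstack([cv2.resize(pickle.load(open('g%s.pkl'%k,'rb'))[n]['frame'][y:y+34,x:x+30],(260,295),interpolation=0) for k in '045']))
cv2.imwrite('pics/m5.png',np.vstack(rows)[:,:,::-1])
E
```

```text
(no output)
```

View pics/m5.png

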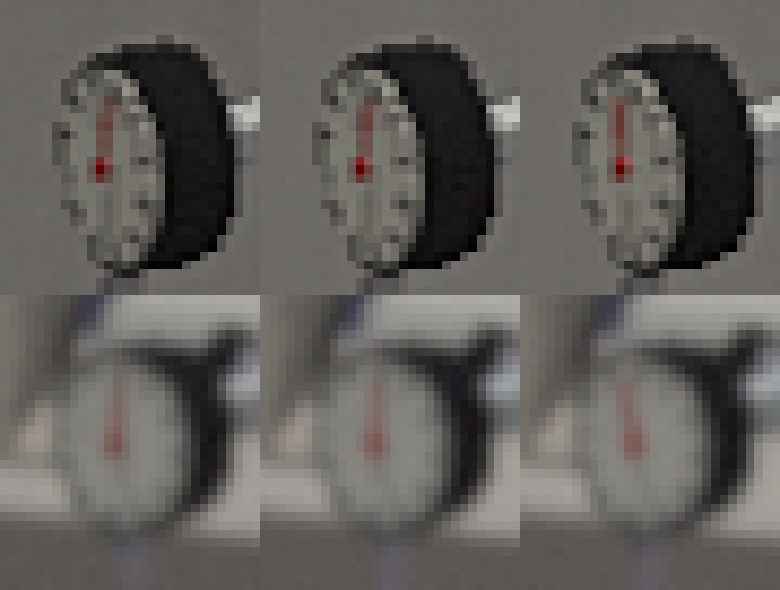

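```bash
python3 - <<'E'
from h import *
import pickle
G={k:pickle.load(open('g%s.pkl'%k,'rb')) for k in '0345'}
for n,(x0,x1,y0,y1) in(('scene',(388,402,78,107)),('side',(358,376,97,122))):
    for k in '0345':
        F=G[k][n]['frame'].astype(float)[y0:y1,x0:x1]; w=np.clip(F[...,0]-F[...,1:].max(2)-8,0,None); yy,xx=np.mgrid[y0:y1,x0:x1]
        rows=[(w[i]*xx[i]).sum()/w[i].sum() if w[i].sum()>15 else np.nan for i in range(y1-y0)]; r=np.array(rows); ok=~np.isnan(r)
        p=np.polyfit(np.arange(y0,y1)[ok],r[ok],1,w=np.sqrt(w.sum(1)[ok])); print(n,k,'slope px/px',p[0].round(3))
for n,(x0,x1,y0,y1) in(('scene',(200,345,110,380)),('scene',(405,465,180,225)),('side',(180,330,150,380)),('side',(385,430,180,215)),('side',(340,385,265,335))):
    d=np.abs(G['5'][n]['frame'].astype(int)-G['0'][n]['frame'])[y0:y1,x0:x1].max(2); print(n,(x0,y0),'changed px',(d>30).sum())
a=lambda F,x,y:cv2.resize(F['frame'][y:y+100,x:x+66],(396,600),interpolation=2)
cv2.imwrite('pics/m6.png',np.hstack([a(G['5']['scene'],375,70),a(G['5']['side'],340,90)])[:,:,::-1])
E
```

```text
scene 0 slope px/px -0.115
scene 3 slope px/px -0.116
scene 4 slope px/px -0.083
scene 5 slope px/px 0.026
side 0 slope px/px -0.069
side 3 slope px/px -0.064
side 4 slope px/px -0.066
side 5 slope px/px 0.157
scene (200, 110) changed px 71
scene (405, 180) changed px 23
side (180, 150) changed px 0
side (385, 180) changed px 14
side (340, 265) changed px 0
```

View pics/m6.png

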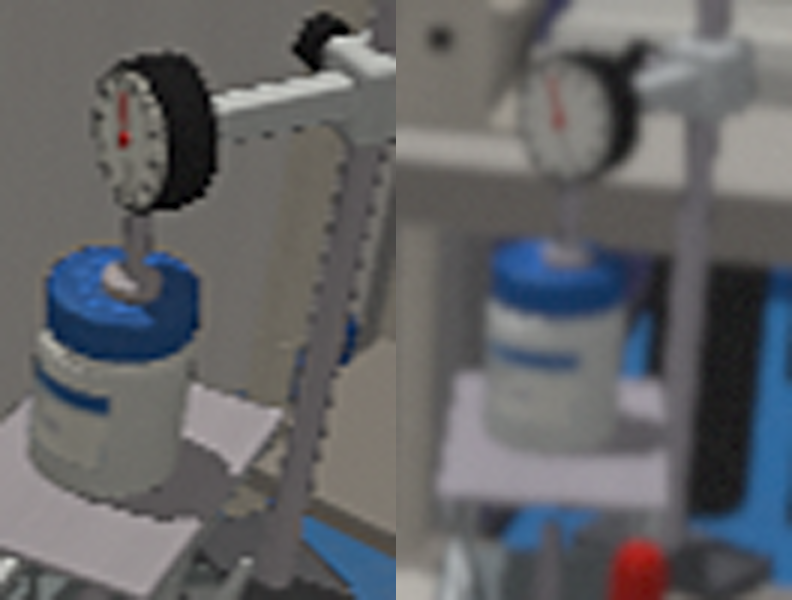

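```bash
python3 -c "
from h import *
s=monitor.observe(); print(s['clock'],s['position'],s['force'],s['grip_width']); print(workorder.job_done())"
```

```text
12.8833 [ 0.22409599 -0.3159615   0.23562668] [-0.02895319  0.04616456 -0.76450046] 0.052175123298061
the job is handed in; nothing more can be done
None
```

I turned the handwheel clockwise by its red handle until the jar's lid lifted the gauge foot slightly. The wheel went round about 247°, which raises the platform about 34.5 mm. I turned most of the way first, then crept up in two short turns. After each turn I let go, backed off and compared the dial with its starting picture. I handed the job in at 12.9 s.

**Contact:** After the last turn (about 1.2 mm of lift) the dial pointer had moved about 0.26 rad from the top in both cameras. That puts the foot up about 1 mm, bearing on the lid with roughly 5 N. The picture before that turn showed almost no pointer movement.

**Clearance:** The gripper is open and about 0.22 m away from the handle, touching nothing. The wrist force reads about 0.8 N, which is noise level.

**Other things on the bench:** The side camera showed no change around the bystanders to the left or in the coupler and ferrule area, and the jar still stands upright on the platform. The scene camera showed 71 changed pixels in an area that includes the handle's old position. There were also a few (23 and 14) near the calculator and jack. I took these to be the turned handle and the raised jack, and did not look closer.

**One check disagreed:** The pointer moved anticlockwise as the cameras see it, while the task says clockwise. I still took it as lift, because it matches the height turned and the foot can be seen on the lid.

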